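# Clear the bottle opener off the lunch box, shut it and pump it airtight

### The arm

A 6-joint arm with a two-finger parallel gripper is mounted at the origin on the work surface. World frame = base frame: x ahead of the robot, y to its left, z up, the work surface at z = 0. Lengths are in m, angles in rad, forces in N, time in s.
With the tool pointing down it reaches from about 0.25 to 0.775 m from the base axis. Payload 4 kg.
Tool frame: the origin (TCP) lies between the finger pads; the fingertips stand 11 mm ahead of it and the grasp point (between the pads) lies 8 mm behind it (robot.tip_extent is the z of the fingertips in the tool frame, in m); z points along the fingers, y is the line along which they close (so a half turn about z gives the same grasp; the last joint's range is limited). The gripper opens to 94 mm and grips with 3 to 60 N. Pads are 16 mm wide; open, the fingers measure 119 mm over their backs; the gripper's body (75 mm by 177 mm) begins 78 mm behind the grasp point.
Start: joints at [-1.436, 0.087, 1.371, -0, 1.684, -0.103], TCP at [0.13, -0.535, 0.217] pointing down, gripper open.
Joint ranges: [-3.1, 3.1], [-0.76, 2.03], [0.27, 2.55], [-1.08, 4.22], [0.17, 2.65], [-2.57, 2.57]. Speed limits (rad/s): [2.79, 2.79, 3.14, 3.14, 3.14, 3.14].

### API

Orientations are given as [roll, pitch, yaw] about the fixed x, y, z axes, in that order (R = Rz(yaw) Ry(pitch) Rx(roll)).
In Python, from bench import robot, imaging gives the robot as it stands.
- The arm moves only by the shell command python3 -m pendant 'ROWS'. ROWS is JSON, a list of rows, each a list of 7 numbers: the shift along the world's x, y, z in cm, then the turn, a rotation vector about the world's x, y, z in degrees, then the opening, from 0 (shut) to 1 (fully open). In form: [[dx, dy, dz, ax, ay, az, jaw], ...]. A call has 1 to 8 rows; each row shifts and turns the commanded pose from where the row before left it; what a row does not reach is not made up. A row lasts 1/10 s, in which the tool goes at most 50 mm and 8.59 degrees, less where a joint would pass 70% of its speed; a pose out of reach is approached as far as the arm can. A call is refused whole if a number of a shift passes 5 or a number of a turn 8.59, either way. A call with a gripper value outside its range is refused whole. The fingers move at their own pace and stop on an object; the grip force is fixed at half the most. Time passes only in rows, so rows that do not move let the fingers close. It gives the time, the measured TCP pose, the force, the opening and the grip force at its end, in the units of the state.
- robot.get_obs(): the state, without advancing time (a new reading comes with each control period).
- imaging.snapshot(name): name is "side" or "top" or "wrist"; returns the picture (384x512x3 uint8, red, green, blue); there is no depth.
- imaging.camera_params(name): a dict with "camera_matrix" (3x3 intrinsics, pixels), "R" (3x3) and "t" (3): a world point X has camera coordinates R X + t. Camera axes: x right, y down, z forward; pixel columns grow to the right and rows downward; lengths in m; the calibration is good to about 2 mm. A picture is of the moment at which its call begins: read the wrist's pose just before it. camera_params takes no time and is no camera call; for the wrist camera it gives the pose at the moment of the call.
- robot.close_job(): hands the job in; it is judged then, once.
The state is a dict: "time": time; "joint_positions": joint angles; "qvel": joint speeds; "joint_torque": joint torques, N m; "tool_pos": TCP position; "ee_rot": TCP orientation; "wrist_force": force on the tool from outside, world axes, zero at the start; "wrist_torque": the same for the moment, N m; "width": finger opening in m; "finger_force": force on a finger pad.
Only numpy, scipy, OpenCV 4.12 (cv2) and the standard library are available. Lean on these libraries where they do the work, as an engineer would, in place of code of your own. Each camera call takes 0.05 s, during which the arm holds its last target. There are 200 camera calls.

### The job

The bottle opener has been left lying across the open bento box: take it off and lay it gently down, flat on the white turntable beside the jar, without knocking the jar over or off. Then shut the bento box's hinged lid fully, press the pump plunger in the middle of the lid down to its stop and keep it there for about half a second before letting go. Leave everything else standing where it is.

Things in the scene. Friction and masses are not known exactly. Their poses are not given: they have to be found in the camera images.
- bento: open grey plastic bento box, 130 mm along its x, 150 mm along its y, 60 mm high, walls 4 mm, fixed to the trolley top; origin at the centre of its underside, z up. Its lid is hinged along the rim on its +y side. Low packed food inside stays 28 mm or more below the rim
- lid (a joint): angle of the white bento lid about its hinge: 0 = fully shut and flat on the rim, about 1.6 rad = upright, up to 2.05 rad = leaning back. The hinge is stiff: the lid stays where it is left, and it cannot shut while something lies on the rim. The lid is a slab 130 mm wide, 150 mm from hinge to free edge, 8 mm thick
- lid_hinge (a point): point on the lid's hinge line, at its middle, at rim height (60 mm above the trolley top); moves with the box. Its axes turn with the lid: the hinge line along x, the lid reaching from here along its own -y, its outer face 8 mm along its own +z
- lid_edge (a point): middle of the lid's free edge on the outer face, 150 mm from the hinge line; axes as for lid_hinge
- plunger (a joint): how far the pump plunger in the lid is pressed, m: 0 = up, 0.010 = down at its stop. It springs back up; about 2.5 N starts it and 7.5 N holds it at the stop
- plunger_top (a point): centre of the top face of the round grey plunger head (34 mm across), in the middle of the lid, 75 mm from the hinge line; when up it stands 22 mm above the lid's outer face, at the stop 12 mm; its z points out of the lid's outer face (up when the lid is shut)
- opener: stainless bottle opener, 170 mm long along its x, lying across the rim of the bento box at the start; handle 24 mm wide and 10 mm thick from x = -85 to +27 mm, at the +x end a flat open loop 40 mm wide and 6 mm thick; origin at the middle of its length on the underside, z up; about 0.13 kg
- turntable_top (a point): centre of the top face of the white plastic lazy susan turntable: a disc 260 mm across whose top is 30 mm above the trolley top, without a raised rim; it turns stiffly if pushed
- jar: small glass jar with a steel cap, 52 mm across and 80 mm high, standing off-centre on the turntable; origin at the centre of its underside
- cloche: glass cloche on a round wooden board, 170 mm across and 175 mm high; bystander, origin at the centre of its underside
- mortar: white ceramic mortar with its pestle leaning in it, 120 mm across and 130 mm high; bystander, origin at the centre of its underside
- cup: small ceramic cup, 68 mm across and 60 mm high; bystander, origin at the centre of its underside
- mill: wooden pepper mill, 54 mm across and 140 mm high; bystander, origin at the centre of its underside
- water: steel drinking bottle, 68 mm across and 190 mm high; bystander, origin at the centre of its underside
There are look-alikes about, which are no part of the job. Several things have the shape of the jar; the one meant has the colours described above. Leave any red look-alike of the bento alone.

How it is judged:
By the outcome, as a careful person would: the job done as asked, in the order asked, and still so for the second after the job is handed in, with the robot touching nothing.
It also fails if it takes over 66 s, if anything falls off the work surface, if the arm or the gripper's body presses on something with over 40 N, if the wrist force passes 120 N, or if a joint passes its speed limit or range.

## Working session

There is one attempt and no reset: what is moved stays moved. The work goes in short steps, Python scripts to look and compute and a shell command to move; the robot and the scene stay as the last step left them, time stands still between calls to the robot, and variables do not carry over. Pictures are saved under pics/ and viewed, at most 10 in all, crops included, and the job is handed in when it is done.

```bash
mkdir -p pics; ls; python3 - <<'E'
from bench import robot, imaging
import cv2,numpy as np
for n in ("top","side"):
    im=imaging.snapshot(n); cv2.imwrite(f"pics/{n}0.png",cv2.cvtColor(im,cv2.COLOR_RGB2BGR))
    p=imaging.camera_params(n); print(n,np.round(p["camera_matrix"],1).tolist(),np.round(-p["R"].T@p["t"],3),np.round(p["R"],3).tolist())
print(robot.get_obs())
E
```

```text
pics
top [[390.6, 0.0, 257.3], [0.0, 390.6, 189.8], [0.0, 0.0, 1.0]] [0.376 0.062 1.152] [[0.01, -1.0, 0.023], [-0.989, -0.013, -0.147], [0.148, -0.021, -0.989]]
side [[399.5, 0.0, 249.8], [0.0, 399.5, 195.6], [0.0, 0.0, 1.0]] [-0.152  0.787  0.943] [[-0.707, -0.707, 0.014], [-0.47, 0.455, -0.756], [0.529, -0.541, -0.654]]
{'time': 0.1, 'joint_positions': array([-1.43609030e+00,  8.79048000e-02,  1.37210251e+00, -3.91688064e-05,
        1.68360101e+00, -1.03102039e-01]), 'qvel': array([ 2.85001864e-04,  1.93371467e-04, -1.63645608e-03, -7.75041229e-05,
       -8.54460132e-04,  7.93123915e-04]), 'joint_torque': array([ 1.16646297e-03, -3.41250336e+01, -3.03304338e+01,  7.17667001e-02,
        3.04242200e-02, -9.84338226e-05]), 'tool_pos': array([ 0.12948244, -0.534052  ,  0.21540856]), 'ee_rot': array([-3.13958368e+00, -1.68729348e-04,  2.37803531e-01]), 'wrist_force': array([-0.67965191,  0.15879313,  0.19992634]), 'wrist_torque': array([-0.02220743,  0.06685727,  0.0078361 ]), 'finger_force': 0.0, 'width': 0.09379847687354022}
```

View pics/top0.png

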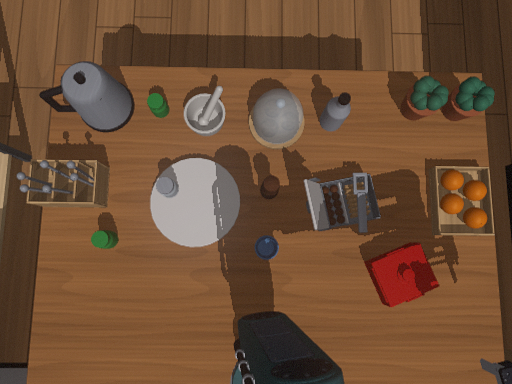

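View pics/side0.png

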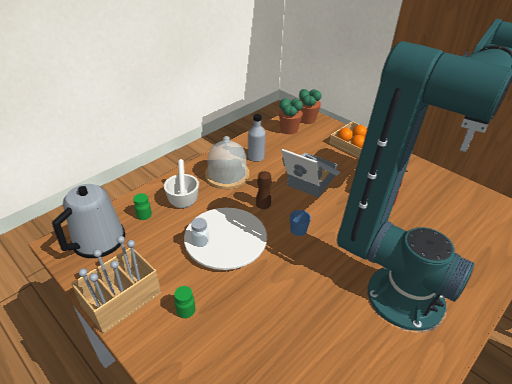

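The top view shows the turntable at about (195,201), the jar on it at (166,186), the mill at (270,187) and the cup at (266,247). The bento is at about (345,202) with its lid upright on the left (world +y) side. The opener runs from its loop at (361,182) to its handle end at (362,230). The side view agrees.

```bash
cat > h.py <<'E'
from bench import robot, imaging
import cv2,numpy as np
def ray(n,px,z):
    p=imaging.camera_params(n);K,R,t=p["camera_matrix"],p["R"],p["t"]
    d=R.T@np.linalg.inv(K)@np.array([px[0],px[1],1.]);c=-R.T@t
    return c+d*(z-c[2])/d[2]
def proj(n,X):
    p=imaging.camera_params(n);q=p["camera_matrix"]@(p["R"]@np.array(X)+p["t"]);return q[:2]/q[2]
E
python3 - <<'E'
from h import *
a=cv2.imread("pics/top0.png")
c1=cv2.resize(a[160:250,290:390],None,fx=8,fy=6.6,interpolation=cv2.INTER_CUBIC) if 0 else cv2.resize(a[165:240,295:390],None,fx=8,fy=8,interpolation=cv2.INTER_CUBIC)
cv2.imwrite("pics/c1.png",c1)
hsv=cv2.cvtColor(a,cv2.COLOR_BGR2HSV)
m=((hsv[...,1]<40)&(hsv[...,2]>150)).astype(np.uint8); m[:, :145]=0;m[:,245:]=0;m[:150]=0;m[255:]=0
pts=np.argwhere(m)[:,::-1]; h=cv2.convexHull(pts.astype(np.int32))
W=np.array([ray("top",q[0],.03)[:2] for q in h])
A=np.c_[2*W,np.ones(len(W))];s=np.linalg.lstsq(A,(W**2).sum(1),rcond=None)[0]
print("turntable",s[:2],np.sqrt(s[2]+s[:2]@s[:2]))
for nm,px,z in [("jarcap",(166,185),.11),("mill",(270,184),.14),("cup",(267,246),.06),("loop end",(361,174),.065),("handle end",(362,232),.07)]: print(nm,ray("top",px,z).round(3))
E
```

```text
turntable [0.5081676  0.22537453] 0.12395536573519463
jarcap [0.542 0.286 0.11 ]
mill [0.544 0.007 0.14 ]
cup [0.383 0.01  0.06 ]
loop end [ 0.588 -0.256  0.065]
handle end [ 0.424 -0.253  0.07 ]
```

View pics/c1.png

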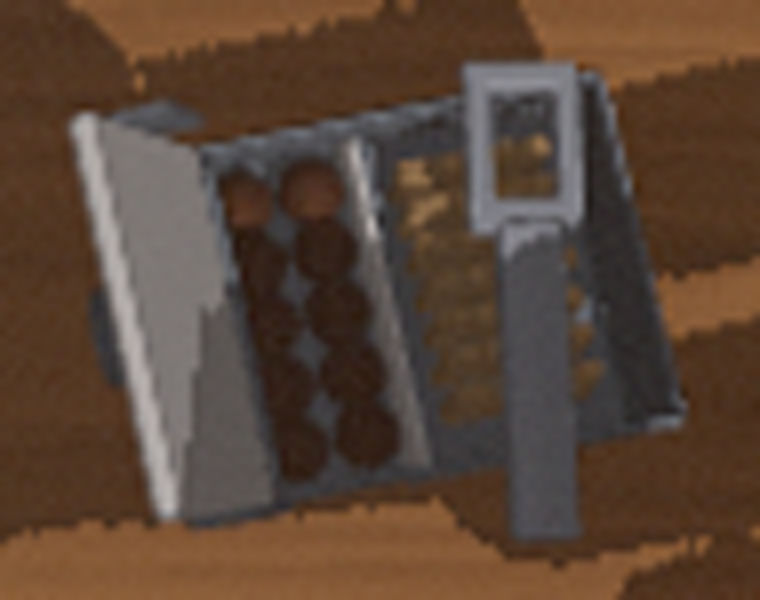

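The crop shows the opener with its loop outer corners at (463,62) and (575,62) and its handle end at (512–580,540). The far rim corners of the box are at (600,75) and (685,420), the hinge ends at (205,150) and (275,500), and the lid's free edge runs (82,118)–(168,520).

```bash
python3 - <<'E'
from h import *
g=lambda u,v,z:ray("top",(295+u/8-.44,165+v/8-.44),z)
A,B=g(600,75,.06),g(685,420,.06);C,D=g(205,150,.06),g(275,500,.06)
print("far corners",A.round(3),B.round(3),"hinge",C.round(3),D.round(3),"w",np.linalg.norm(A-B),np.linalg.norm(C-D),"len",np.linalg.norm((A+B-C-D)/2))
ex=A-B; print("box yaw deg",np.degrees(np.arctan2(ex[1],ex[0])), "centre",((A+B+C+D)/4).round(3))
l=(g(463,62,.066)+g(575,62,.066))/2;h=(g(512,540,.07)+g(580,540,.07))/2
d=l-h;print("opener",l.round(3),h.round(3),np.linalg.norm(d),"yaw",np.degrees(np.arctan2(d[1],d[0])),"mid",((l+h)/2).round(3))
for z in(.2,.205,.21): 
  a,b=g(82,118,z),g(168,520,z);print("lid edge",z,a.round(3),b.round(3),np.linalg.norm(a-b))
print(proj("side",(l+h)/2), )
E
```

```text
far corners [ 0.59  -0.282  0.06 ] [ 0.466 -0.308  0.06 ] hinge [ 0.561 -0.14   0.06 ] [ 0.437 -0.163  0.06 ] w 0.12605269642874378 0.12596426950946527 len 0.14697692090618705
box yaw deg 11.936453444139186 centre [ 0.513 -0.223  0.06 ]
opener [ 0.593 -0.252  0.066] [ 0.423 -0.255  0.07 ] 0.1695891420685785 yaw 1.1265115463350235 mid [ 0.508 -0.253  0.068]
lid edge 0.2 [ 0.547 -0.076  0.2  ] [ 0.423 -0.101  0.2  ] 0.12652716928225455
lid edge 0.205 [ 0.546 -0.075  0.205] [ 0.422 -0.1    0.205] 0.12586288012728983
lid edge 0.21 [ 0.545 -0.074  0.21 ] [ 0.422 -0.099  0.21 ] 0.12519859097232525
[318.87841445 162.73645492]
```

```bash
python3 -m pendant '[[3.7,2.8,0,0,0,-4.2,0.45],[3.7,2.8,0,0,0,-4.2,0.45],[3.7,2.8,0,0,0,-4.1,0.45],[3.7,2.8,0,0,0,0,0.45],[3.7,2.8,0,0,0,0,0.45],[3.7,2.8,0,0,0,0,0.45],[3.7,2.8,0,0,0,0,0.45],[3.7,2.8,0,0,0,0,0.45]]' && python3 -m pendant '[[3.7,2.8,0,0,0,0,0.45],[3.5,2.9,0,0,0,0,0.45],[0,0,-3,0,0,0,0.45],[0,0,-2,0,0,0,0.45],[0,0,0,0,0,0,0.45],[0,0,0,0,0,0,0.45]]'; python3 - <<'E'
from h import *
o=robot.get_obs();p=imaging.camera_params("wrist")
im=imaging.snapshot("wrist");cv2.imwrite("pics/w1.png",cv2.cvtColor(im,cv2.COLOR_RGB2BGR))
print(o["tool_pos"],o["ee_rot"],proj("wrist",[.593,-.252,.066]),proj("wrist",[.423,-.255,.07]))
E
```

```text
time: 0.9
tool_pos: [0.4266, -0.309, 0.2161]
ee_rot: [-3.141, 0.001, 0.02]
wrist_force: [0.2, -1.2, 0.8]
width: 0.0426
finger_force: 0.0
time: 1.5
tool_pos: [0.4973, -0.2534, 0.1662]
ee_rot: [-3.141, 0.001, 0.02]
wrist_force: [0.2, 0.0, -0.4]
width: 0.0422
finger_force: 0.0
[ 0.49727642 -0.25343583  0.1661605 ] [-3.14093306e+00  1.13940649e-03  1.95115684e-02] [256.87700981  71.89305642] [256.55768698 265.6667353 ]
```

View pics/w1.png

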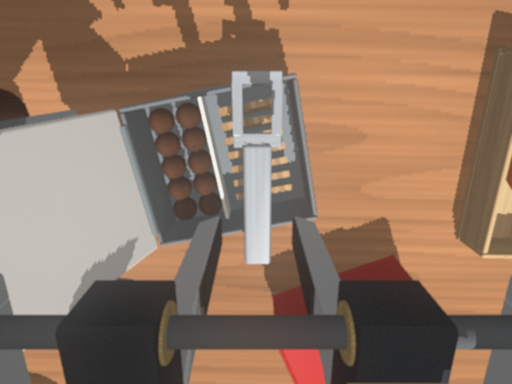

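The wrist view shows the opener centred between the fingers: loop end at (257,72), handle end at (257,262), both where predicted. The rim corners are at (123,108), (296,77), (316,215) and (162,242). Next I descend and grip.

```bash
python3 - <<'E'
from h import *
P=[ray("wrist",q,.06) for q in [(123,108),(296,77),(316,215),(160,242)]]
print(np.round(P,3).tolist(), "ctr",np.mean(P,0).round(3),"hinge mid",((P[0]+P[3])/2).round(3),"yaw",np.degrees(np.arctan2(*(P[0]-P[3])[1::-1])),np.degrees(np.arctan2(*(P[1]-P[2])[1::-1])))
E
python3 -m pendant '[[0,0,-3,0,0,0,0.45],[0,0,-3,0,0,0,0.45],[0,0,-2,0,0,0,0.45],[0,0,-1.3,0,0,0,0.45],[0,0,0,0,0,0,0.45],[0,0,0,0,0,0,0.1],[0,0,0,0,0,0,0.1],[0,0,0,0,0,0,0.1]]' && python3 -m pendant '[[0,0,0,0,0,0,0.1],[0,0,1,0,0,0,0.1],[0,0,2,0,0,0,0.1],[0,0,2,0,0,0,0.1]]'
```

```text
[[0.563, -0.141, 0.06], [0.59, -0.284, 0.06], [0.47, -0.308, 0.06], [0.44, -0.164, 0.06]] ctr [ 0.516 -0.224  0.06 ] hinge mid [ 0.502 -0.153  0.06 ] yaw 10.455992198336942 11.699528478269956
time: 2.35
tool_pos: [0.4986, -0.2541, 0.0754]
ee_rot: [3.14, -0.003, 0.02]
wrist_force: [-0.2, 0.2, 2.7]
width: 0.023
finger_force: 30.0
time: 2.75
tool_pos: [0.4969, -0.2531, 0.1235]
ee_rot: [-3.14, 0.002, 0.02]
wrist_force: [0.5, 0.0, -0.9]
width: 0.0231
finger_force: 30.0
```

```bash
python3 -m pendant '[[0,0,4,0,0,0,0.1],[0,0,5,0,0,0,0.1],[0,0,4,0,0,0,0.1],[0,3,0,0,0,0,0.1],[0,4,0,0,0,0,0.1],[0,4,0,0,0,0,0.1],[0,4,0,0,0,0,0.1],[0,4,0,0,0,0,0.1]]' && python3 -m pendant '[[0,4,0,0,0,-4,0.1],[-0.4,4,0,0,0,-4,0.1],[-0.4,4,0,0,0,-4,0.1],[-0.4,4,0,0,0,-4,0.1],[-0.4,4,0,0,0,-4,0.1],[-0.5,4,0,0,0,0,0.1],[0,0.8,0,0,0,0,0.1],[0,0,0,0,0,0,0.1]]'; python3 - <<'E'
from h import *
print(robot.get_obs()["joint_positions"].round(2))
o=[imaging.snapshot(n)[:,:,::-1] for n in("wrist","side")]
cv2.imwrite("pics/p2.png",np.hstack([cv2.resize(o[0],(400,300)),cv2.resize(o[1][100:340,100:420],(400,300))]))
E
```

```text
time: 3.55
tool_pos: [0.497, -0.062, 0.2536]
ee_rot: [-3.142, 0.0, 0.019]
wrist_force: [0.8, 0.8, -1.6]
width: 0.0234
finger_force: 30.0
time: 4.35
tool_pos: [0.4761, 0.1854, 0.2534]
ee_rot: [3.141, 0.0, -0.327]
wrist_force: [0.1, -0.7, -1.5]
width: 0.0233
finger_force: 30.0
[ 0.26 -0.    1.39 -0.    1.75  2.16]
```

View pics/p2.png

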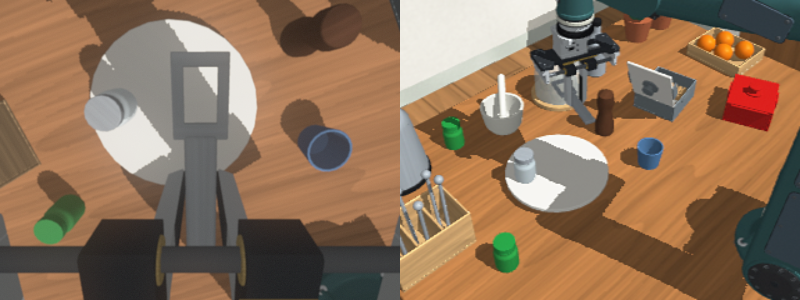

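The opener is held straight. On the left, the jar cap is at about (112,108) of the half-size wrist view, clear of the opener. The side view confirms the pose above the disc.

```bash
python3 - <<'E'
from h import *
print(ray("wrist",(113*1.28,105*1.28),.11), ray("wrist",(173*1.28,102*1.28),.03))
E
python3 -m pendant '[[0,0,-4,0,0,0,0.1],[0,0,-4,0,0,0,0.1],[0,0,-4,0,0,0,0.1],[0,0,-4,0,0,0,0.1],[0,0,-2.5,0,0,0,0.1],[0,0,-0.5,0,0,0,0.1],[0,0,0,0,0,0,0.1],[0,0,0,0,0,0,0.1]]' && python3 -m pendant '[[0,0,-0.3,0,0,0,0.1],[0,0,-0.3,0,0,0,0.1],[0,0,0,0,0,0,0.1]]'
```

```text
[0.54922438 0.27287964 0.11      ] [0.52148742 0.2133621  0.03      ]
time: 5.25
tool_pos: [0.4782, 0.1841, 0.0656]
ee_rot: [-3.14, -0.003, -0.331]
wrist_force: [-0.1, -0.2, -1.1]
width: 0.0241
finger_force: 30.0
time: 5.55
tool_pos: [0.4767, 0.1845, 0.0578]
ee_rot: [-3.141, -0.0, -0.329]
wrist_force: [0.4, 1.1, -2.2]
width: 0.0235
finger_force: 30.0
```

```bash
python3 -m pendant '[[0,0,-0.3,0,0,0,0.1],[0,0,-0.3,0,0,0,0.1],[0,0,-0.2,0,0,0,0.1],[0,0,0,0,0,0,0.1],[0,0,0,0,0,0,0.1]]'; python3 -m pendant '[[0,0,-0.2,0,0,0,0.1],[0,0,0,0,0,0,0.1],[0,0,0,0,0,0,0.1]]';python3 -m pendant '[[0,0,-0.2,0,0,0,0.1],[0,0,0,0,0,0,0.1],[0,0,0,0,0,0,0.1]]'
```

```text
time: 6.05
tool_pos: [0.4765, 0.1845, 0.0493]
ee_rot: [3.141, 0.0, -0.329]
wrist_force: [0.0, -0.4, -1.6]
width: 0.0236
finger_force: 30.0
time: 6.35
tool_pos: [0.4765, 0.1844, 0.0475]
ee_rot: [3.141, 0.0, -0.329]
wrist_force: [0.3, 0.5, -1.5]
width: 0.023
finger_force: 30.0
time: 6.65
tool_pos: [0.4766, 0.1845, 0.0455]
ee_rot: [3.142, -0.0, -0.329]
wrist_force: [0.5, -0.9, -2.0]
width: 0.0235
finger_force: 30.0
```

```bash
python3 -m pendant '[[0,0,-0.1,0,0,0,0.1],[0,0,0,0,0,0,0.1],[0,0,0,0,0,0,0.1]]'; python3 -m pendant '[[0,0,-0.1,0,0,0,0.1],[0,0,0,0,0,0,0.1],[0,0,0,0,0,0,0.1]]';python3 -m pendant '[[0,0,-0.1,0,0,0,0.1],[0,0,0,0,0,0,0.1],[0,0,0,0,0,0,0.1]]'
```

```text
time: 6.95
tool_pos: [0.4767, 0.1845, 0.0453]
ee_rot: [-3.141, -0.0, -0.329]
wrist_force: [-2.5, -1.0, 5.4]
width: 0.0233
finger_force: 30.0
time: 7.25
tool_pos: [0.4768, 0.1844, 0.0453]
ee_rot: [3.142, -0.001, -0.329]
wrist_force: [-3.7, -2.0, 9.8]
width: 0.0235
finger_force: 30.0
time: 7.55
tool_pos: [0.4769, 0.1843, 0.0453]
ee_rot: [3.142, -0.001, -0.329]
wrist_force: [-5.9, -2.1, 13.4]
width: 0.0235
finger_force: 30.0
```

In contact; I relax 2 mm and release.

```bash
python3 -m pendant '[[0,0,0.2,0,0,0,0.1],[0,0,0,0,0,0,0.1],[0,0,0,0,0,0,0.27],[0,0,0,0,0,0,0.32],[0,0,0,0,0,0,0.4],[0,0,0,0,0,0,0.45]]' && python3 -m pendant '[[0,0,1,0,0,0,0.45],[0,0,3,0,0,0,0.45],[0,0,4,0,0,0,0.45],[0,0,5,0,0,0,0.45],[0,0,4,0,0,0,0.45],[0,0,4,0,0,0,0.45],[0,0,0,0,0,0,0.2]]'; python3 - <<'E'
from h import *
o=[imaging.snapshot(n)[:,:,::-1] for n in("wrist","side")]
cv2.imwrite("pics/p3.png",np.hstack([cv2.resize(o[0],(400,300)),cv2.resize(o[1][130:310,100:340],(400,300))]))
E
```

```text
time: 8.15
tool_pos: [0.4763, 0.1844, 0.0439]
ee_rot: [3.141, 0.001, -0.329]
wrist_force: [0.7, 0.3, 0.1]
width: 0.0408
finger_force: 0.0
time: 8.85
tool_pos: [0.4793, 0.1852, 0.2629]
ee_rot: [-3.134, -0.012, -0.329]
wrist_force: [-0.0, 0.2, 0.2]
width: 0.0375
finger_force: 0.0
```

View pics/p3.png

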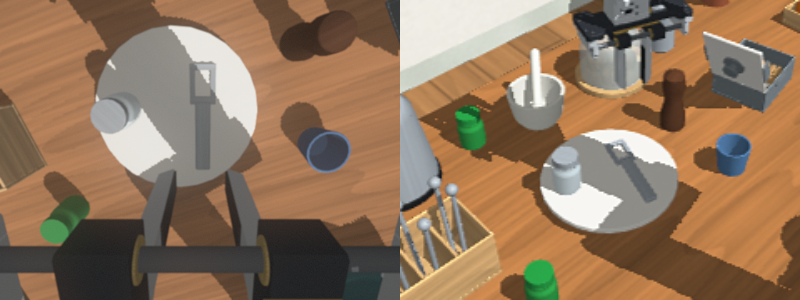

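The opener lies flat on the disc, clear of the jar, and everything is still standing. Now the lid: closed fingers go in behind it and swing the free edge over.

```bash
python3 -m pendant '[[0,-3,0,0,0,4,0],[0,-4,0,0,0,5,0],[0,-4,0,0,0,5,0],[0,-4,0,0,0,5,0],[0,-4,0,0,0,5,0],[0,-3.9,0,0,0,4,0],[0,0,0,0,0,2.8,0],[0,0,0,0,0,0,0]]' && python3 -m pendant '[[0,0,-4,0,0,0,0],[0,0,-3.7,0,0,0,0],[0,0,0,0,0,0,0],[0,0,0,0,0,0,0]]'; python3 - <<'E'
from h import *
o=[imaging.snapshot(n)[:,:,::-1] for n in("wrist","side")]
cv2.imwrite("pics/p4.png",np.hstack([cv2.resize(o[0],(400,300)),cv2.resize(o[1][110:260,210:410],(400,300))]))
o=robot.get_obs();print(o["tool_pos"],proj("wrist",[.485,-.0875,.195]))
E
```

```text
time: 9.75
tool_pos: [0.4755, -0.0455, 0.2522]
ee_rot: [-3.14, 0.004, 0.205]
wrist_force: [0.2, -0.2, 0.2]
width: 0.0
finger_force: 0.0
time: 10.15
tool_pos: [0.4759, -0.0437, 0.1768]
ee_rot: [-3.14, 0.002, 0.209]
wrist_force: [1.0, 0.4, 0.5]
width: 0.0
finger_force: 0.0
[ 0.47775821 -0.0443078   0.17971533] [339.81597145 256.97144608]
```

View pics/p4.png

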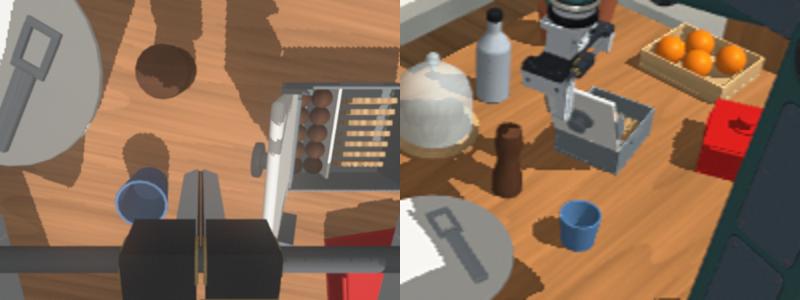

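The wrist view shows the lid edge at about (275,190) (half size) with the closed fingers to its left at (200,200), clear of it. The tips are behind the edge and above the plunger. I push now.

```bash
python3 -m pendant '[[0.4,-1.8,0.2,0,0,0,0],[0.4,-1.8,0.2,0,0,0,0],[0.4,-1.8,0.2,0,0,0,0],[0.4,-1.8,0.2,0,0,0,0],[0.3,-1.6,0.2,0,0,0,0],[0.5,-2.1,0.1,0,0,0,0],[0.4,-2.1,0.1,0,0,0,0]]'; python3 -m pendant '[[0.3,-1.4,-0.5,0,0,0,0],[0.3,-1.4,-0.5,0,0,0,0],[0.3,-1.4,-0.5,0,0,0,0],[0,0,0,0,0,0,0]]'
```

```text
time: 10.95
tool_pos: [0.5054, -0.1753, 0.1912]
ee_rot: [3.141, -0.002, 0.209]
wrist_force: [-0.2, 0.8, 0.3]
width: 0.0004
finger_force: 0.5
time: 11.35
tool_pos: [0.5132, -0.2179, 0.173]
ee_rot: [-3.141, 0.002, 0.206]
wrist_force: [0.1, 0.7, 0.2]
width: 0.0002
finger_force: 0.0
```

```bash
python3 -m pendant '[[0.3,-1.2,-1.1,0,0,0,0],[0.2,-1.2,-1.1,0,0,0,0],[0.2,-1.0,-1.5,0,0,0,0],[0.2,-0.9,-1.5,0,0,0,0],[0.1,-0.4,-1.3,0,0,0,0],[0.1,-0.4,-1.3,0,0,0,0],[0,0,0,0,0,0,0]]'; python3 -m pendant '[[0,-0.2,-0.5,0,0,0,0],[0,0,-0.5,0,0,0,0],[0,0,-0.3,0,0,0,0],[0,0,-0.2,0,0,0,0],[0,0,0,0,0,0,0]]'
```

```text
time: 12.05
tool_pos: [0.5231, -0.267, 0.0932]
ee_rot: [-3.138, 0.004, 0.208]
wrist_force: [-1.0, 0.4, 0.4]
width: 0.0004
finger_force: 0.0
time: 12.55
tool_pos: [0.5245, -0.2694, 0.0815]
ee_rot: [3.142, -0.0, 0.208]
wrist_force: [-0.3, 0.2, 0.4]
width: 0.0006
finger_force: 0.0
```

```bash
python3 -m pendant '[[0,0,-0.2,0,0,0,0],[0,0,0,0,0,0,0],[0,0,0,0,0,0,0]]'; python3 -m pendant '[[0,0,-0.2,0,0,0,0],[0,0,0,0,0,0,0],[0,0,0,0,0,0,0]]';  python3 - <<'E'
from h import *
o=[imaging.snapshot(n)[:,:,::-1] for n in("wrist","side")]
cv2.imwrite("pics/p5.png",np.hstack([cv2.resize(o[0],(400,300)),cv2.resize(o[1][110:260,210:410],(400,300))]))
E
```

```text
time: 12.85
tool_pos: [0.5245, -0.2695, 0.0795]
ee_rot: [3.142, 0.0, 0.208]
wrist_force: [0.6, 0.1, -0.3]
width: 0.0003
finger_force: 0.0
time: 13.15
tool_pos: [0.5247, -0.2696, 0.0792]
ee_rot: [3.141, -0.001, 0.208]
wrist_force: [-2.6, 1.2, 5.9]
width: 0.0005
finger_force: 2.9
```

View pics/p5.png

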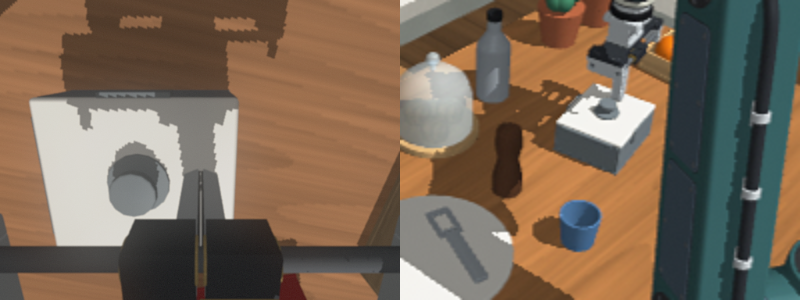

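The lid is flat on the rim with the fingers on it near its free edge. The plunger top is at about (133,193) in the half-size wrist view.

```bash
python3 - <<'E'
from h import *
print(ray("wrist",(133*1.28,193*1.28),.09))
E
python3 -m pendant '[[0,0,2,0,0,0,0],[0,0,3,0,0,0,0],[-0.4,2.2,0,0,0,0,0],[-0.5,2.2,0,0,0,0,0],[0,0,-1.3,0,0,0,0],[0,0,-0.8,0,0,0,0],[0,0,0,0,0,0,0],[0,0,0,0,0,0,0]]'
```

```text
[ 0.51671508 -0.22349574  0.09      ]
time: 14.05
tool_pos: [0.5152, -0.2261, 0.1054]
ee_rot: [-3.141, 0.002, 0.207]
wrist_force: [-0.6, -0.1, -0.3]
width: 0.0004
finger_force: 0.0
```

```bash
python3 -m pendant '[[0,0,-0.4,0,0,0,0],[0,0,-0.4,0,0,0,0],[0,0,-0.4,0,0,0,0],[0,0,-0.3,0,0,0,0],[0,0,-0.2,0,0,0,0],[0,0,0,0,0,0,0]]'
```

```text
time: 14.65
tool_pos: [0.5161, -0.2264, 0.0913]
ee_rot: [3.139, -0.001, 0.208]
wrist_force: [-0.7, -0.4, 7.3]
width: 0.0003
finger_force: 3.6
```

Near the stop (7.3 N); I press slightly further to be sure and hold for about 0.5 s.

```bash
python3 -m pendant '[[0,0,-0.4,0,0,0,0],[0,0,0,0,0,0,0],[0,0,0,0,0,0,0]]'; python3 -m pendant '[[0,0,0,0,0,0,0],[0,0,0,0,0,0,0],[0,0,0,0,0,0,0]]'
```

```text
time: 14.95
tool_pos: [0.5163, -0.2264, 0.0908]
ee_rot: [3.138, -0.003, 0.208]
wrist_force: [-6.4, 3.4, 20.1]
width: 0.0001
finger_force: 9.9
time: 15.25
tool_pos: [0.5163, -0.2264, 0.0909]
ee_rot: [3.138, -0.003, 0.208]
wrist_force: [-6.5, 2.5, 19.9]
width: 0.0006
finger_force: 9.8
```

```bash
python3 -m pendant '[[0,0,0.6,0,0,0,0],[0,0,0.8,0,0,0,0],[0,0,2,0,0,0,0],[0,0,4,0,0,0,0],[0,0,4,0,0,0,0],[0,0,4,0,0,0,0],[0,0,0,0,0,0,0]]' && python3 - <<'E'
from h import *
o=[imaging.snapshot(n)[:,:,::-1] for n in("wrist","side")]
cv2.imwrite("pics/p6.png",np.hstack([cv2.resize(o[0],(400,300)),cv2.resize(o[1][110:290,170:410],(400,300))]))
E
```

```text
time: 15.95
tool_pos: [0.518, -0.2267, 0.2465]
ee_rot: [3.134, -0.009, 0.208]
wrist_force: [0.3, -0.1, 0.2]
width: 0.0004
finger_force: 0.0
```

View pics/p6.png

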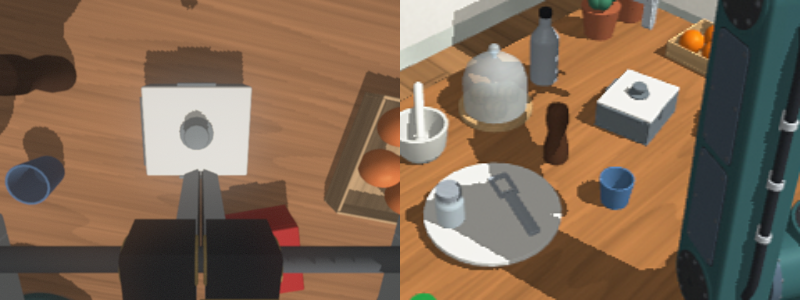

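The lid is shut with the plunger up at (196,130). The opener is flat beside the standing jar, and the mill, cup, cloche, mortar and water bottle are all upright.

```bash
python3 -c "
from bench import robot
print(robot.close_job())"
```

```text
the job is handed in; nothing more can be done
None
```

The job is done and handed in at about 16 s: the opener lies flat on the turntable beside the standing jar, the lid is fully shut, the plunger was held at its stop for about half a second and released, and everything else in view is still standing.

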